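# Refit a bayonet fuse carrier in a distribution box

### The arm

A 7-joint arm with a two-finger parallel gripper is mounted at the origin on the work surface. World frame = base frame: x ahead of the robot, y to its left, z up, the work surface at z = 0. Lengths are in m, angles in rad, forces in N, time in s.
With the tool pointing down it reaches from about 0.425 to 0.825 m from the base axis. Payload 3.6 kg.
Tool frame: the origin (TCP) lies midway between the tips of the shut fingers; the grasp point (between the pads) lies 19 mm behind it (bot.grip_point_offset is the distance from the TCP to the grasp point, in m); z points along the fingers, x is the direction in which the jaws open and shut, and the axes are right-handed (so a half turn about z gives the same grasp; the last joint's range is limited). The gripper opens to 85 mm and grips with 20 to 120 N. Pads are 22 mm wide; open, the fingers measure 114 mm over their backs; the gripper's body (76 mm by 85 mm) begins 54 mm behind the grasp point. The pads swing forward as they close: fully open they stand 13 mm farther back than shut.
Start: joints at [1.163, 0.615, -0.013, 1.423, 0.008, 1.103, -0.04], TCP at [0.242, -0.603, 0.231] pointing down, gripper open.
Joint ranges: [-3.12, 3.12], [-0.3, 2.06], [-1.34, 1.32], [0.26, 2.42], [-1.36, 4.5], [0.01, 1.98], [-2.84, 2.84]. Speed limits (rad/s): [2.79, 2.79, 3.14, 3.14, 3.14, 3.14, 3.14].

### API

Orientations are given as a rotation vector (axis times angle).
In Python, from station import telemetry, snapshot, calibration, bot gives the robot as it stands.
- The arm moves only by the tool play_rows, never from a script. Its argument "deltas" is a list of rows, each a list of 3 entries, a list of its own where there are three numbers: the closure, from -1 (fully open) to 1 (shut), then the shift along the tool's x, y, z in m, then the turn about the tool's z in degrees. A call has 1 to 10 rows; each row shifts and turns the commanded pose from where the row before left it, along the tool's axes as they then stand; what a row does not reach is not made up. A row lasts 1/10 s, in which the tool goes at most 50 mm and 8.59 degrees, less where a joint would pass 70% of its speed; a pose out of reach is approached as far as the arm can. A call is refused whole if a number of a shift passes 0.05 or a number of a turn 8.59, either way. A call with a gripper value outside its range is refused whole. The fingers move at their own pace and stop on an object; the grip force is fixed at half the most. Time passes only in rows, so rows that do not move let the fingers close. It gives the time, the measured TCP pose, the force and the opening at its end, in the units of the state.
- telemetry.read_state(): the state, without advancing time (a new reading comes with each control period).
- snapshot(name): name is "scene" or "top"; returns the picture (400x640x3 uint8, blue, green, red); there is no depth.
- calibration(name): a dict with "K" (3x3 intrinsics, pixels), "cam_to_world" (4x4, takes a point from camera to world coordinates). Camera axes: x right, y down, z forward; pixel columns grow to the right and rows downward; lengths in m; the calibration is good to about 2 mm. A picture is of the moment at which its call begins. calibration takes no time and is no camera call.
- bot.close_job(): hands the job in, once; it reports no verdict.
The state is a dict: "clock": time; "q": joint angles; "joint_velocities": joint speeds; "effort": joint torques, N m; "tool_pos": TCP position; "tcp_rot": TCP orientation; "contact_force": force on the tool from outside, world axes, zero at the start; "torque": the same for the moment, N m; "opening": finger opening in m.
Only numpy, scipy, OpenCV 4.12 (cv2) and the standard library are available. Lean on these libraries where they do the work, as an engineer would, in place of code of your own. Each camera call takes 0.05 s, during which the arm holds its last target. There are 200 camera calls.

### The job

One output of the distribution box is without its fuse: take the loaded fuse carrier (the one with the upright finger grip) out of the spares block and fit it in the box's one open fuse holder. Feel for the slots, push it in against the spring, twist it clockwise until it stops so that it springs up into its lock, and let go. Do not force it, the moulding cracks easily, and leave the other things where they are.

Things in the scene. Friction and masses are not known exactly. Their poses are not given: they have to be found in the camera images.
- carrier: loaded fuse carrier, black, about 60 g, upright in a slot of the spares block, flange on the block's top. Origin: centre of the underside of its round flange (34 mm across, 4 mm thick); z up. On the flange a flat-sided finger grip: 30 mm along x, 12 mm thick along y, 18 mm tall, its top 22 mm above the origin. A barrel and fuse reach 46 mm below: lift it that far to clear the block
- carrier_pins (a point): point on the carrier's axis 8.7 mm below its origin, level with its two round steel bayonet pins, 4 mm thick, which stick out along the carrier's +x and -x to 12.8 mm from the axis. The barrel is 18 mm across and ends 19 mm below the origin, the last 3.5 mm tapered; below it a fuse 10 mm across
- holder_mouth (a point): centre of the open fuse holder's mouth, level with the rim of its steel shell (27 mm outside, 20 mm inside), 96 mm above the bench; axes as the box's, z up. Two entry slots, 5.5 mm wide, open at the rim nominally at +x and -x, but the shell was tightened by hand: they are really turned up to 0.45 rad (26 degrees) either way, which this frame does not show
- holder: the open holder, fixed; origin on the panel, 16 mm under the mouth. Heights of the carrier's origin over the mouth: 10.7 mm with pins resting on the rim; lower once in the slots; from 7.2 to 0 mm a spring pushes back with 5 to 9.5 N; under 1.2 mm it turns clockwise (from above) 0.9 rad to a firm stop; let up there, it rises into pockets and stays at 3.7 mm. Flange meets rim at 0
- dist_box: distribution box, 150 mm (x) by 260 mm (y) by 80 mm tall, fixed; origin at its underside's centre. Three fuse holders in a row along y, 75 mm apart, 25 mm to -x of the centre; any may be the open one. Terminals 12 mm tall stand 77 mm to +x of them. A holder cracks if its contact forces with the carrier sum to over 50 N (spring included; at the stop that is about 0.4 N m of twist)
- spares_block: wooden block, 90 mm (x) by 180 mm (y) by 56 mm tall, fixed; origin at the centre of its underside. Two slots for carriers, 12 mm to -x and 45 mm to either side (y) of the centre, and a row of spare fuses standing 15 mm proud, 32 mm to +x
- blank_plug: round black blanking plug with a low domed head (9 mm tall, no grip, no pins) in the block's other slot; origin at the underside of its flange; not wanted, leave it
- fitted_a: a carrier like the loose one, already locked in another holder, fixed; origin on the panel; its grip's top is 42 mm above the panel
- fitted_b: the same in the remaining holder
- screwdriver: screwdriver lying on the bench, 170 mm long; leave it
- circuit_board: populated circuit board, 110 by 170 mm, lying on the bench beyond the box; leave it
Things that resemble listed ones, but are neither listed nor needed, are in the scene too. What is shaped like the carrier but red or turquoise is not meant.

How it is judged:
On the way, in this order (a step that is already met when the one before it is completed fails the run):
1. the carrier is lifted clear of the spares block (z of carrier in the frame of spares_block above 0.104 m), for 0.1 s.
2. the carrier is pushed down in the open holder, its pins under the lip (z of carrier in the frame of holder_mouth below 0.002 m and horizontal distance between carrier and holder_mouth below 0.003 m), for 0.05 s.
At the end, for the whole second after the job is handed in: the carrier is released and at rest, upright (within 0.1 rad) in the open holder, centred within 2.5 mm, and sprung up into its locking pockets: flange underside 2.6 to 5.2 mm above the rim (z of carrier in the frame of holder_mouth between 0.0026 and 0.0052 m and horizontal distance between carrier and holder_mouth below 0.0025 m and angle between carrier's own z axis and vertical below 0.1 rad and linear speed of carrier below 0.01 m/s and contact force between carrier and the fingers below 0.1 N); the robot touches nothing.
It fails at once if the carrier is forced: more than 50 N between carrier and holder (contact force between carrier and holder above 50 N).
It fails at once if the blanking plug is moved (distance of blank_plug from where it was at the start of the episode above 0.02 m).
It fails at once if the screwdriver is moved (distance of screwdriver from where it was at the start of the episode above 0.02 m).
It fails at once if the circuit board is moved (distance of circuit_board from where it was at the start of the episode above 0.02 m).
It also fails if it takes over 72 s, if anything falls off the work surface, if the arm or the gripper's body presses on something with over 40 N, if the wrist force passes 120 N, or if a joint passes its speed limit or range.

## Working session

There is one attempt and no reset: what is moved stays moved. The work goes in short steps, Python scripts to look and compute and a tool call to move; the robot and the scene stay as the last step left them, time stands still between calls to the robot, and variables do not carry over. Pictures are saved under pics/ and viewed, about 8 in all and at most 12, crops included, and the job is handed in when it is done.

Besides the shell and the picture viewer there is one more tool, called after "Request:" by a JSON object that holds its "method" and its "body". play_rows: Moves the arm, as the interface text tells. Its arguments: {"type":"object","properties":{"deltas":{"type":"array"}},"required":["deltas"]}

```bash
mkdir -p pics; ls
python3 - <<'E'
from station import telemetry, snapshot, calibration, bot
import cv2
for n in("scene","top"):
    cv2.imwrite(f"pics/{n}0.png",snapshot(n)); c=calibration(n); print(n,c["K"],c["cam_to_world"])
print(telemetry.read_state()); print(bot.grip_point_offset)
E
```

```text
pics
scene [[419.92183165   0.         319.84797244]
 [  0.         419.92183165 200.56023118]
 [  0.           0.           1.        ]] [[ 0.65572544  0.61047992 -0.44422788  1.01307651]
 [ 0.75483622 -0.54232779  0.36892121 -0.4290068 ]
 [-0.01569813 -0.57723032 -0.81643048  0.85570287]
 [ 0.          0.          0.          1.        ]]
top [[472.75131282   0.         318.63258833]
 [  0.         472.75131282 201.92670676]
 [  0.           0.           1.        ]] [[-0.06727444 -0.96864354  0.23917325  0.32077721]
 [-0.99773149  0.0659026  -0.01373774 -0.05148479]
 [-0.00245517 -0.23955489 -0.97087972  1.17522451]
 [ 0.          0.          0.          1.        ]]
{'clock': 0.1, 'q': array([ 1.16248173,  0.61587241, -0.01262028,  1.42478784,  0.00809667,
        1.1033872 , -0.04042808]), 'joint_velocities': array([-0.00015132, -0.00299264, -0.00118185, -0.00462806,  0.00013835,
       -0.00090607, -0.00019221]), 'effort': array([ 1.68353112e-03, -4.70378137e+01,  2.60297265e-01, -1.71570450e+01,
        1.01182397e-02,  5.90188662e-03,  2.02253020e-06]), 'tool_pos': array([ 0.24194302, -0.60253247,  0.23020528]), 'tcp_rot': array([-2.60153709,  1.75877124,  0.00315109]), 'contact_force': array([-0.02111535,  0.57111544, -0.15724932]), 'torque': array([-0.0653821 ,  0.03828766,  0.01623487]), 'opening': 0.08503127271366025}
0.0187
```

View pics/scene0.png

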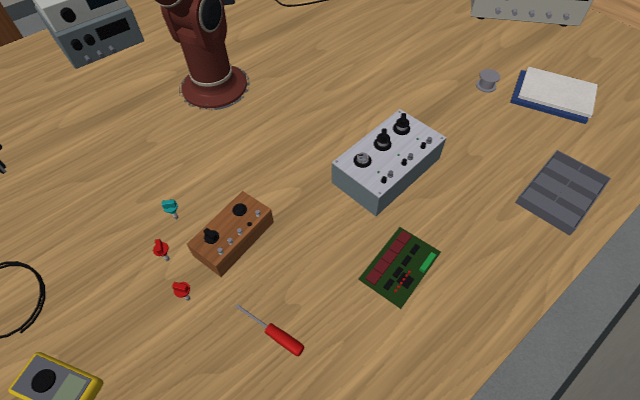

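View pics/top0.png

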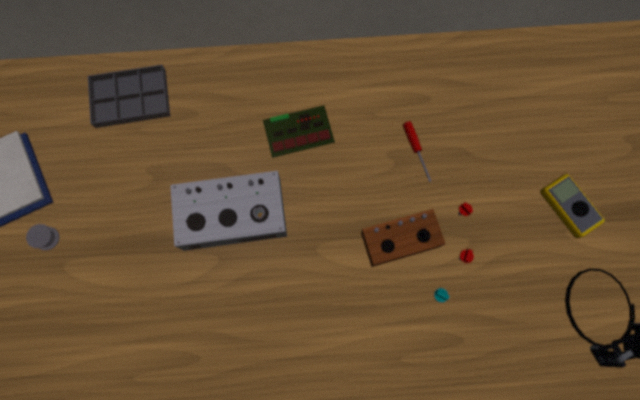

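The scene view shows the loaded carrier at about (211,237) and the open holder at about (362,160). In the top view they are at about (424,236) and (260,213). I'll enlarge both.

Run:
```python
import cv2, numpy as np
s=cv2.imread("pics/scene0.png");t=cv2.imread("pics/top0.png")
def c(i,u,v): return cv2.resize(i[v:v+38,u:u+50],(400,304),interpolation=cv2.INTER_CUBIC)
o=np.vstack([np.hstack([c(s,187,218),c(s,338,142)]),np.hstack([c(t,400,218),c(t,236,195)])])[:600]
cv2.imwrite("pics/crop1.png",cv2.convertScaleAbs(o,alpha=1.6))
```

```text
(no output)
```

View pics/crop1.png

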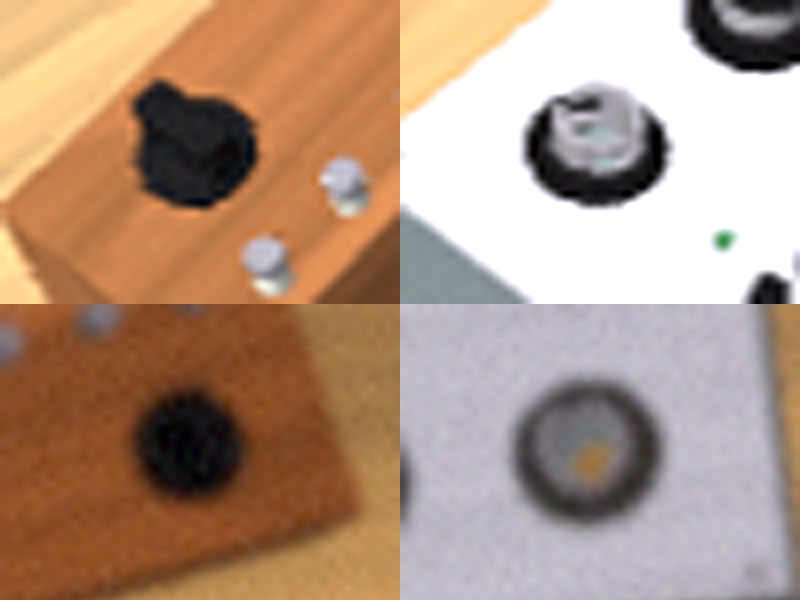

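The grip runs from upper-left towards lower-right in the scene crop, and the open holder's shell is clear. Next I'll compute positions and overlay a grip wireframe to get the yaw.

```bash
cat > h.py <<'E'
import numpy as np, cv2
from station import calibration
C={n:calibration(n) for n in("scene","top")}
def ray(n,u,v,z):
    K,T=C[n]["K"],C[n]["cam_to_world"]; d=T[:3,:3]@np.linalg.solve(K,[u,v,1]); p=T[:3,3]
    return p+d*(z-p[2])/d[2]
def proj(n,P):
    K,T=C[n]["K"],C[n]["cam_to_world"]; q=(np.asarray(P)-T[:3,3])@T[:3,:3]; q=q@K.T; return q[...,:2]/q[...,2:]
E
python3 - <<'E'
from h import *
print("carrier",ray("scene",211.6,236.8,.058),ray("top",423.5,235.4,.058))
print("mouth/collar",ray("scene",338+24.7,142+15.6,.096),ray("scene",338+24.6,142+18.6,.083),ray("top",259.5,213.2,.085))
h=[ray("top",u,v,.09)[:2] for u,v in((196,222),(228,217.5),(259.5,213.2))]
d=h[0]-h[2]; print("box row",h,np.linalg.norm(d),"box y dir deg",np.degrees(np.arctan2(d[1],d[0])))
b=[ray("top",u,v,.056)[:2] for u,v in((388,246),(423.5,235.4))];d=b[0]-b[1];print("block",np.linalg.norm(d),np.degrees(np.arctan2(d[1],d[0])))
s=cv2.imread("pics/scene0.png"); t=cv2.imread("pics/top0.png")
c=(ray("scene",211.6,236.8,.058)+ray("top",423.5,235.4,.058))/2
outs=[]
def draw(n,im,u0,v0,yaw,S=8):
    o=cv2.convertScaleAbs(cv2.resize(im[v0:v0+36,u0:u0+33],None,fx=S,fy=S,interpolation=cv2.INTER_CUBIC),alpha=2.5,beta=10)
    a=np.radians(yaw);R=np.array([[np.cos(a),-np.sin(a)],[np.sin(a),np.cos(a)]])
    def pl(P,col):
        q=((proj(n,P)-[u0-.5,v0-.5])*S-.5).astype(np.int32);cv2.polylines(o,[q],True,col,1,cv2.LINE_AA)
    xy=np.array([[15,6],[-15,6],[-15,-6],[15,-6]])/1e3@R.T+c[:2]
    for z in(.060,.078): pl(np.c_[xy,[z]*4],(0,255,0) if z>.07 else (0,255,255))
    th=np.linspace(0,6.28,40);pl(np.c_[c[0]+.017*np.cos(th),c[1]+.017*np.sin(th),0*th+.06],(255,100,0))
    cv2.putText(o,str(yaw),(5,280),0,.6,(0,0,255),2);return o
o=np.vstack([np.hstack([draw("scene",s,194,218,y) for y in a]) for a in((-30,-15,0),(15,30,45))])
cv2.imwrite("pics/yaw.png",o)
E
```

```text
carrier [ 0.49443385 -0.31101199  0.058     ] [ 0.49673363 -0.31190882  0.058     ]
mouth/collar [0.57288893 0.07290509 0.096     ] [0.57203194 0.07463223 0.083     ] [0.57146641 0.07429199 0.085     ]
box row [array([0.55930967, 0.22288784]), array([0.56500171, 0.14786824]), array([0.57031669, 0.07371515])] 0.1495782295602378 box y dir deg 94.22004168328729
block 0.08961448280312818 102.69585426983053
```

View pics/yaw.png

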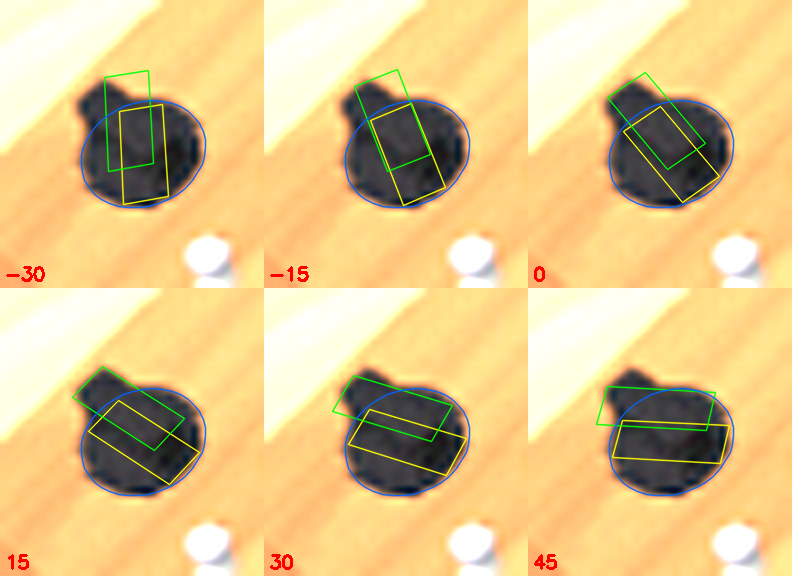

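The wireframe fits at a grip yaw of about 13°, the same as the block's. I take the carrier as (0.4955, -0.3115) and the mouth as (0.5720, 0.0738). First I'll translate, then turn the wrist to the side that leaves joint range for the final twist.

Request:
{"method": "play_rows", "body": {"deltas": [[-1,[-0.0175,-0.0344,0.003],0],[-1,[-0.0175,-0.0344,0.003],0],[-1,[-0.0175,-0.0344,0.003],0],[-1,[-0.0175,-0.0344,0.003],0],[-1,[-0.0175,-0.0344,0.003],0],[-1,[-0.0175,-0.0344,0.003],0],[-1,[-0.0175,-0.0344,0.003],0],[-1,[-0.0175,-0.0344,0.003],0],[-1,[-0.0175,-0.0344,0.003],0],[-1,[-0.0175,-0.0344,0.003],0]]}}

```text
clock: 1.1
tool_pos: [0.4968, -0.3111, 0.2008]
tcp_rot: [2.603, -1.76, -0.002]
contact_force: [0.9, 0.2, 0.2]
opening: 0.0854
```

Request:
{"method": "play_rows", "body": {"deltas": [[-1,[0,0,0],-8.55],[-1,[0,0,0],-8.55],[-1,[0,0,0],-8.55],[-1,[0,0,0],-8.55],[-1,[0,0,0],-8.55],[-1,[0,0,0],-8.55],[-1,[0,0,0],-8.55],[-1,[0,0,0],-8.55],[-1,[0,0,0],-8.55],[-1,[0,0,0],-8.55]]}}

```text
clock: 2.1
tool_pos: [0.4958, -0.3125, 0.2008]
tcp_rot: [-3.103, -0.484, 0.002]
contact_force: [-0.6, 0.3, -0.1]
opening: 0.0857
```

Request:
{"method": "play_rows", "body": {"deltas": [[-1,[0,0,0],-8.55],[-1,[0,0,0],-8.55],[-1,[0,0,0],-8.55],[-1,[0,0,0],-8.55],[-1,[0,0,0],-8.55],[-1,[0,0,0],-8.55],[-1,[0,0,0],-8.55],[-1,[0,0,0],-8.55],[-1,[0,0,0],-8.55],[-1,[0,0,0],-8.55]]}}

```text
clock: 3.1
tool_pos: [0.4957, -0.3127, 0.2008]
tcp_rot: [-1.951, -2.461, 0.001]
contact_force: [-0.2, -0.5, -0.4]
opening: 0.0851
```

```bash
cat >> h.py <<'E'
from scipy.spatial.transform import Rotation as Ro
from station import telemetry
def st(goal=None,yaw=None):
    s=telemetry.read_state(); R=Ro.from_rotvec(s["tcp_rot"]).as_matrix()
    y=np.degrees(np.arctan2(R[1,0],R[0,0]))
    print("t",s["clock"],"pos",s["tool_pos"].round(4),"yaw",y.round(2),"zax",R[:,2].round(4),"q7",s["q"][6].round(3),"F",s["contact_force"].round(2),"T",s["torque"].round(3),"open",round(s["opening"],4))
    if goal is not None: print("tool delta",(R.T@(np.array(goal)-s["tool_pos"])).round(4))
    if yaw is not None: print("turn",round((y-yaw+180)%360-180,2))
    return s,R
E
python3 -c "
from h import *
st([.4955,-.3115,.10],102.7)"
```

```text
t 3.1 pos [ 0.4957 -0.3127  0.2008] yaw 103.21 zax [-1.1e-03  4.0e-04 -1.0e+00] q7 1.817 F [-0.23 -0.49 -0.37] T [-0.034 -0.002 -0.052] open 0.0851
tool delta [0.0012 0.0002 0.1008]
turn 0.51
```

Request:
{"method": "play_rows", "body": {"deltas": [[-1,[0.0012,0.0,0.04],0.5],[-1,[0,0,0.04],0],[-1,[0,0,0.03],0],[-1,[0,0,0.02],0],[-1,[0,0,0.006],0],[-1,[0,0,0],0],[-1,[0,0,0],0]]}}

```text
clock: 3.8
tool_pos: [0.4968, -0.3116, 0.0663]
tcp_rot: [1.968, 2.447, 0.001]
contact_force: [-0.3, 0.3, -0.1]
opening: 0.0853
```

```bash
python3 -c "
from h import *
from station import snapshot
st([.4955,-.3115,.0635],102.7)
a=snapshot('scene')[200:275,160:260]; b=snapshot('top')[195:270,375:475]
cv2.imwrite('pics/g.png',cv2.convertScaleAbs(np.hstack([cv2.resize(i,(400,300),interpolation=cv2.INTER_CUBIC) for i in (a,b)]),alpha=1.6))"
```

```text
t 3.8 pos [ 0.4968 -0.3116  0.0663] yaw 102.37 zax [ 1.8e-03 -6.0e-04 -1.0e+00] q7 1.667 F [-0.34  0.32 -0.08] T [-0.048  0.007 -0.022] open 0.0853
tool delta [ 0.0003 -0.0012  0.0028]
turn -0.33
```

View pics/g.png

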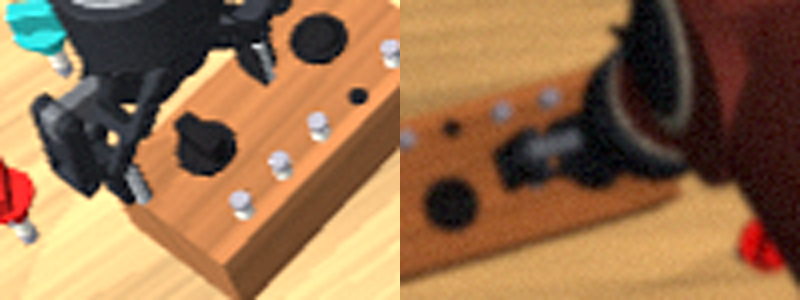

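The fingers straddle the grip evenly in the scene view: pad tips at crop (135,195) and (268,75), grip at (205,145). I'll lower a little and close.

Request:
{"method": "play_rows", "body": {"deltas": [[-1,[0,-0.001,0.0025],-0.3],[0,[0,0,0],0],[0.3,[0,0,0],0],[0.6,[0,0,0],0],[1,[0,0,0],0],[1,[0,0,0],0],[1,[0,0,0],0],[1,[0,0,0],0]]}}

```text
clock: 4.7
tool_pos: [0.4952, -0.3116, 0.063]
tcp_rot: [1.962, 2.453, 0.0]
contact_force: [-1.0, 0.2, 0.9]
opening: 0.0104
```

```bash
python3 -c "
from h import *
st([.4955,-.3115,.0635],102.7)"
```

```text
t 4.7 pos [ 0.4952 -0.3116  0.063 ] yaw 102.68 zax [ 5.e-04 -0.e+00 -1.e+00] q7 1.669 F [-0.96  0.16  0.93] T [-0.025  0.019  0.032] open 0.0104
tool delta [-0.      0.0003 -0.0005]
turn -0.02
```

Request:
{"method": "play_rows", "body": {"deltas": [[1,[0,0,-0.005],0],[1,[0,0,-0.01],0],[1,[0,0,-0.015],0],[1,[0,0,-0.025],0],[1,[0,0,-0.03],0],[1,[0,0,-0.03],0],[1,[0,0,-0.03],0],[1,[0,0,-0.015],0],[1,[0,0,0],0],[1,[0,0,0],0]]}}

```text
clock: 5.7
tool_pos: [0.4942, -0.3117, 0.2222]
tcp_rot: [-1.962, -2.452, 0.001]
contact_force: [0.3, -0.2, -0.7]
opening: 0.0102
```

```bash
python3 -c "
from h import *
st([.572,.0738,.2],94.2)"
```

```text
t 5.7 pos [ 0.4942 -0.3117  0.2222] yaw 102.67 zax [-1.5e-03  1.0e-04 -1.0e+00] q7 1.827 F [ 0.31 -0.21 -0.74] T [-0.016  0.008 -0.014] open 0.0102
tool delta [0.359  0.1605 0.0221]
turn 8.47
```

The force reading matches the carrier's weight, so it is held. I'll carry it over the holder and use the first picture to estimate the slot direction from the dark notch in the shell.

Request:
{"method": "play_rows", "body": {"deltas": [[1,[0.0359,0.016,0.0],0],[1,[0.0359,0.016,0.0],0],[1,[0.0359,0.016,0.0],0],[1,[0.0359,0.016,0.0],0],[1,[0.0359,0.016,0.0],0],[1,[0.0359,0.016,0.0],0],[1,[0.0359,0.016,0.0],0],[1,[0.0359,0.016,0.0],0],[1,[0.0359,0.016,0.0],0],[1,[0.0359,0.016,0.0],0]]}}

```text
clock: 6.7
tool_pos: [0.5714, 0.0746, 0.2206]
tcp_rot: [-1.961, -2.451, 0.005]
contact_force: [0.2, -0.7, -0.5]
opening: 0.0105
```

```bash
python3 -c "
from h import *
s,R=st([.572,.0738,.2],94.2)
im=cv2.imread('pics/scene0.png'); tp=cv2.imread('pics/top0.png')
S=20; outs=[]
for n,i,u0,v0 in(('scene',im,352,146),('top',tp,249,203)):
  o=cv2.resize(i[v0:v0+21,u0:u0+20],None,fx=S,fy=S,interpolation=cv2.INTER_CUBIC)
  o=o if n=='scene' else cv2.convertScaleAbs(o,alpha=1.5)
  for k in range(2):
    q=o.copy()
    if k:
      c=np.array([.572,.0738]); th=np.linspace(0,6.28,60)
      for r,z in((.0135,.096),(.010,.096),(.0135,.08)):
        P=np.c_[c[0]+r*np.cos(th),c[1]+r*np.sin(th),0*th+z]
        cv2.polylines(q,[((proj(n,P)-[u0-.5,v0-.5])*S-.5).astype(np.int32)],True,(0,255,0),1)
      for a in(-22,4,30):
        for f in(0,180):
          b=np.radians(a+f);d=np.array([np.cos(b),np.sin(b)]);P=np.array([[*(c+d*r),.096] for r in(.010,.0135)])
          w=((proj(n,P)-[u0-.5,v0-.5])*S-.5).astype(int);cv2.line(q,tuple(map(int,w[0])),tuple(map(int,w[1])),{-22:(255,0,0),4:(0,255,255),30:(0,0,255)}[a],2)
    outs.append(cv2.resize(q,(290,300)))
cv2.imwrite('pics/slot.png',np.vstack([np.hstack(outs[:2]),np.hstack(outs[2:])]))"
```

```text
t 6.7 pos [0.5714 0.0746 0.2206] yaw 102.68 zax [-0.004 -0.001 -1.   ] q7 1.15 F [ 0.24 -0.7  -0.49] T [ 0.023 -0.046  0.022] open 0.0105
tool delta [-0.0009  0.0005  0.0206]
turn 8.48
```

View pics/slot.png

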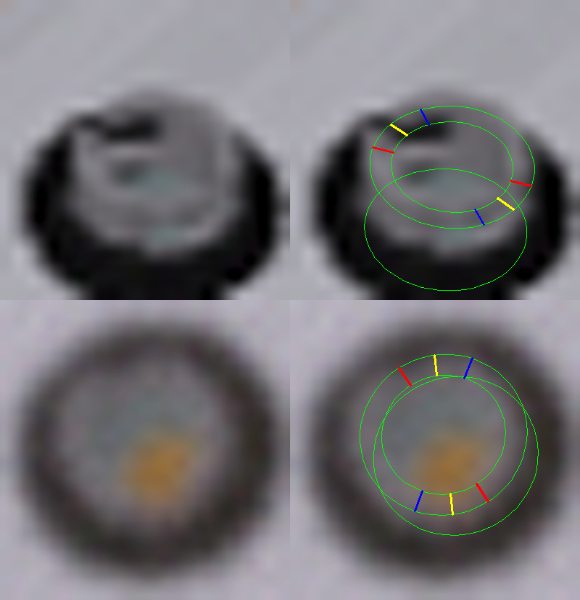

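The dark notch on the -x side puts the slot roughly 10–20° counter-clockwise of world x. I'll hover just above the mouth with the carrier pre-turned and compare the two in the same picture.

Request:
{"method": "play_rows", "body": {"deltas": [[1,[-0.0007,0.001,0.02],-5],[1,[0,0,0.02],-4.5],[1,[0,0,0.016],0],[1,[0,0,0],0],[1,[0,0,0],0],[1,[0,0,0],0]]}}

```text
clock: 7.3
tool_pos: [0.5737, 0.0735, 0.1672]
tcp_rot: [1.753, 2.607, 0.001]
contact_force: [0.8, 0.3, -0.1]
opening: 0.0104
```

```bash
python3 -c "
from h import *
from station import snapshot
s,R=st([.5705,.0739,.165],112)
a=snapshot('scene'); b=snapshot('top'); cv2.imwrite('pics/full_s.png',a)
cv2.imwrite('pics/full_t.png',b)
S=12;u0,v0=338,120
o=cv2.resize(a[v0:v0+50,u0:u0+50],None,fx=S,fy=S,interpolation=cv2.INTER_CUBIC)
o=cv2.convertScaleAbs(o,alpha=1.6)
print(proj('scene',s['tool_pos']+[0,0,-.007]),proj('scene',s['tool_pos']+[0,0,-.053]))
cv2.imwrite('pics/hov.png',o)"
```

```text
t 7.3 pos [0.5737 0.0735 0.1672] yaw 112.18 zax [ 6.e-04  6.e-04 -1.e+00] q7 1.24 F [ 0.83  0.32 -0.07] T [-0.002  0.001 -0.027] open 0.0104
tool delta [ 0.0015 -0.0028  0.0022]
turn 0.18
[365.06254072 138.85535858] [363.64782499 152.5146728 ]
```

View pics/hov.png

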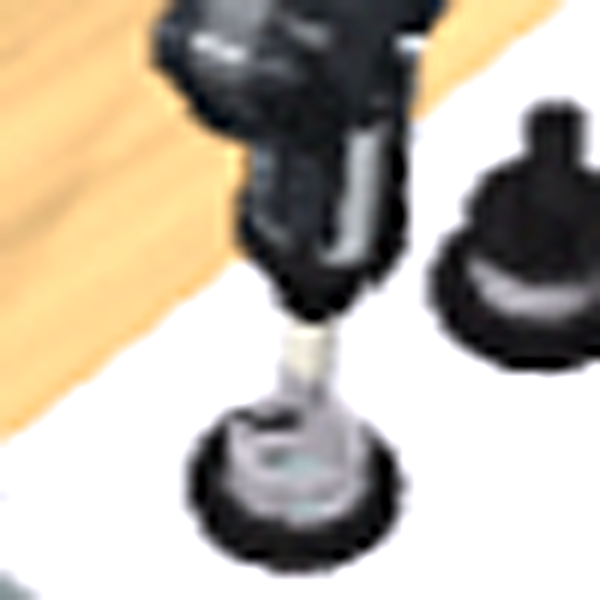

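The fuse tip shows at crop (303,385), within 0.5 px of the predicted axis, so the carrier is centred on the TCP. The mouth is at about (0.5715, 0.0738). I'll correct and descend to just above barrel entry.

Request:
{"method": "play_rows", "body": {"deltas": [[1,[0.0011,-0.0019,0.01],0],[1,[0,0,0.015],0],[1,[0,0,0.012],0],[1,[0,0,0.005],0],[1,[0,0,0],0],[1,[0,0,0],0],[1,[0,0,0],0]]}}

```text
clock: 8.1
tool_pos: [0.5716, 0.0739, 0.1253]
tcp_rot: [1.752, 2.607, 0.002]
contact_force: [-0.3, -0.2, -1.1]
opening: 0.01
```

```bash
python3 -c "
from h import *
s,R=st([.5715,.0738,.117],112)"
```

```text
t 8.1 pos [0.5716 0.0739 0.1253] yaw 112.18 zax [ 1.1e-03  5.0e-04 -1.0e+00] q7 1.194 F [-0.26 -0.19 -1.1 ] T [-0.012  0.015 -0.009] open 0.01
tool delta [-0.0001 -0.0002  0.0083]
turn 0.18
```

Request:
{"method": "play_rows", "body": {"deltas": [[1,[0,0,0.002],0],[1,[0,0,0.002],0],[1,[0,0,0.002],0],[1,[0,0,0],0],[1,[0,0,0],0]]}}

```text
clock: 8.6
tool_pos: [0.5713, 0.0746, 0.1192]
tcp_rot: [-1.751, -2.608, -0.003]
contact_force: [-0.7, 1.7, 1.6]
opening: 0.0102
```

Request:
{"method": "play_rows", "body": {"deltas": [[1,[0,0,0.002],0],[1,[0,0,0.0015],0],[1,[0,0,0],0],[1,[0,0,0],0]]}}

```text
clock: 9.0
tool_pos: [0.571, 0.0753, 0.1154]
tcp_rot: [-1.75, -2.607, -0.004]
contact_force: [-1.8, 5.7, 1.1]
opening: 0.0106
```

The taper pushes the tool +y, so the mouth lies about 2 mm further that way. I'll shift and keep feeling.

Request:
{"method": "play_rows", "body": {"deltas": [[1,[0.002,0.0001,0],0],[1,[0,0,0],0],[1,[0,0,0],0],[1,[0,0,0],0]]}}

```text
clock: 9.4
tool_pos: [0.5708, 0.0754, 0.1152]
tcp_rot: [1.753, 2.607, 0.001]
contact_force: [0.7, 3.2, 0.1]
opening: 0.0102
```

Request:
{"method": "play_rows", "body": {"deltas": [[1,[0,0,0.001],0],[1,[0,0,0.001],0],[1,[0,0,0],0],[1,[0,0,0],0]]}}

```text
clock: 9.8
tool_pos: [0.5707, 0.0755, 0.1134]
tcp_rot: [1.753, 2.607, 0.0]
contact_force: [0.1, 4.6, 2.1]
opening: 0.0102
```

Request:
{"method": "play_rows", "body": {"deltas": [[1,[0.001,0.0004,0],0],[1,[0,0,0],0],[1,[0,0,0],0],[1,[0,0,0],0]]}}

```text
clock: 10.2
tool_pos: [0.5707, 0.0756, 0.1133]
tcp_rot: [1.753, 2.606, -0.002]
contact_force: [-0.6, 0.6, 2.1]
opening: 0.0104
```

```bash
python3 -c "
from h import *
s,R=st([.5715,.0754,.1137],112)"
```

```text
t 10.2 pos [0.5707 0.0756 0.1133] yaw 112.14 zax [-1.0e-04 -1.4e-03 -1.0e+00] q7 1.176 F [-0.58  0.6   2.08] T [ 0.084 -0.033  0.008] open 0.0104
tool delta [-0.0005  0.0007 -0.0004]
turn 0.14
```

The lateral force is balanced and the pins rest on the rim (TCP z 0.1133). I'll press lightly and sweep clockwise.

Request:
{"method": "play_rows", "body": {"deltas": [[1,[0,0,0.001],0],[1,[0,0,0],2.5],[1,[0,0,0],2.5],[1,[0,0,0],0]]}}

```text
clock: 10.6
tool_pos: [0.5706, 0.076, 0.1122]
tcp_rot: [1.865, 2.528, -0.001]
contact_force: [-0.0, 1.5, 1.2]
opening: 0.0105
```

Request:
{"method": "play_rows", "body": {"deltas": [[1,[0,0,0],2.5],[1,[0,0,0],2.5],[1,[0,0,0],0],[1,[0,0,0],0]]}}

```text
clock: 11.0
tool_pos: [0.57, 0.0759, 0.1117]
tcp_rot: [-1.971, -2.445, 0.003]
contact_force: [-0.1, -0.5, -1.0]
opening: 0.0103
```

```bash
python3 -c "
from h import *
s,R=st()"
```

```text
t 11.0 pos [0.57   0.0759 0.1117] yaw 102.25 zax [-0.0015 -0.001  -1.    ] q7 1.033 F [-0.14 -0.47 -1.02] T [ 0.034 -0.004 -0.007] open 0.0103
```

The force vanished while the tool dropped, so the pins may have entered the slots. I'll push gently to check.

Request:
{"method": "play_rows", "body": {"deltas": [[1,[0,0,0.001],0],[1,[0,0,0.001],0],[1,[0,0,0.001],0],[1,[0,0,0],0],[1,[0,0,0],0]]}}

```text
clock: 11.5
tool_pos: [0.5706, 0.0763, 0.1098]
tcp_rot: [1.973, 2.444, -0.001]
contact_force: [-1.3, -0.7, 4.0]
opening: 0.0102
```

```bash
python3 -c "
from h import *
s,R=st()"
```

```text
t 11.5 pos [0.5706 0.0763 0.1098] yaw 102.18 zax [ 2.e-04 -6.e-04 -1.e+00] q7 1.029 F [-1.31 -0.73  4.05] T [-0.252  0.413 -0.069] open 0.0102
```

Request:
{"method": "play_rows", "body": {"deltas": [[1,[0,0,0.001],0],[1,[0,0,0.001],0],[1,[0,0,0],0],[1,[0,0,0],0]]}}

```text
clock: 11.9
tool_pos: [0.5706, 0.0763, 0.1077]
tcp_rot: [1.973, 2.444, -0.0]
contact_force: [-1.9, -1.0, 5.6]
opening: 0.0103
```

```bash
python3 -c "
from h import *
s,R=st()"
```

```text
t 11.9 pos [0.5706 0.0763 0.1077] yaw 102.17 zax [ 3.e-04 -5.e-04 -1.e+00] q7 1.027 F [-1.93 -0.98  5.61] T [-0.284  0.436  0.012] open 0.0103
```

The force rises like the spring (5.6 N at about 4.7 mm), so the pins are in. I'll continue to below 1.2 mm.

Request:
{"method": "play_rows", "body": {"deltas": [[1,[0,-0.0004,0.001],0],[1,[0,0,0.001],0],[1,[0,0,0.001],0],[1,[0,0,0],0],[1,[0,0,0],0]]}}

```text
clock: 12.4
tool_pos: [0.5706, 0.0764, 0.105]
tcp_rot: [1.973, 2.444, 0.001]
contact_force: [-0.9, -1.7, 7.4]
opening: 0.0103
```

Request:
{"method": "play_rows", "body": {"deltas": [[1,[0,0,0.0005],0],[1,[0,0,0.0003],0],[1,[0,0,0],0],[1,[0,0,0],0]]}}

```text
clock: 12.8
tool_pos: [0.5706, 0.0764, 0.1044]
tcp_rot: [1.973, 2.443, 0.001]
contact_force: [-1.6, -1.0, 9.1]
opening: 0.0102
```

```bash
python3 -c "
from h import *
s,R=st()"
```

```text
t 12.8 pos [0.5706 0.0764 0.1044] yaw 102.17 zax [ 1.2e-03 -4.0e-04 -1.0e+00] q7 1.023 F [-1.58 -0.98  9.14] T [-0.399  0.465 -0.013] open 0.0102
```

Request:
{"method": "play_rows", "body": {"deltas": [[1,[0,0,0.0005],0],[1,[0,0,0.0005],0],[1,[0,0,0],0],[1,[0,0,0],0]]}}

```text
clock: 13.2
tool_pos: [0.5706, 0.0764, 0.1034]
tcp_rot: [1.973, 2.443, 0.001]
contact_force: [-1.3, -1.2, 8.4]
opening: 0.0101
```

Request:
{"method": "play_rows", "body": {"deltas": [[1,[0,0,0.0005],0],[1,[0,0,0],0],[1,[0,0,0],0]]}}

```text
clock: 13.5
tool_pos: [0.5706, 0.0764, 0.103]
tcp_rot: [1.973, 2.443, 0.001]
contact_force: [-2.1, -1.4, 7.9]
opening: 0.0105
```

I estimate the origin is at or below about 0.5 mm. I'll start the clockwise twist.

Request:
{"method": "play_rows", "body": {"deltas": [[1,[0,0,0],3],[1,[0,0,0],3],[1,[0,0,0],3],[1,[0,0,0],0],[1,[0,0,0],0]]}}

```text
clock: 14.0
tool_pos: [0.5711, 0.0768, 0.1032]
tcp_rot: [2.158, 2.281, 0.003]
contact_force: [-0.9, -1.2, 7.7]
opening: 0.0105
```

```bash
python3 -c "
from h import *
s,R=st()"
```

```text
t 14.0 pos [0.5711 0.0768 0.1032] yaw 93.19 zax [ 2.5e-03  1.0e-04 -1.0e+00] q7 0.894 F [-0.93 -1.21  7.74] T [-0.32   0.355 -0.042] open 0.0105
```

Request:
{"method": "play_rows", "body": {"deltas": [[1,[0,0,0],4],[1,[0,0,0],4],[1,[0,0,0],4],[1,[0,0,0],0],[1,[0,0,0],0]]}}

```text
clock: 14.5
tool_pos: [0.5713, 0.0768, 0.1033]
tcp_rot: [2.384, 2.043, 0.004]
contact_force: [-1.2, -1.4, 8.7]
opening: 0.0099
```

```bash
python3 -c "
from h import *
s,R=st()"
```

```text
t 14.5 pos [0.5713 0.0768 0.1033] yaw 81.18 zax [ 3.1e-03  4.0e-04 -1.0e+00] q7 0.726 F [-1.22 -1.44  8.65] T [-0.224  0.242 -0.014] open 0.0099
```

Request:
{"method": "play_rows", "body": {"deltas": [[1,[0,0,0],4],[1,[0,0,0],4],[1,[0,0,0],4],[1,[0,0,0],4],[1,[0,0,0],4],[1,[0,0,0],0],[1,[0,0,0],0]]}}

```text
clock: 15.2
tool_pos: [0.5711, 0.0766, 0.1032]
tcp_rot: [2.703, 1.598, 0.003]
contact_force: [-0.8, -1.6, 8.4]
opening: 0.0105
```

```bash
python3 -c "
from h import *
s,R=st()"
```

```text
t 15.2 pos [0.5711 0.0766 0.1032] yaw 61.18 zax [ 2.6e-03 -1.0e-04 -1.0e+00] q7 0.449 F [-0.78 -1.56  8.38] T [-0.281  0.334 -0.005] open 0.0105
```

Request:
{"method": "play_rows", "body": {"deltas": [[1,[0,0,0],2],[1,[0,0,0],2],[1,[0,0,0],0],[1,[0,0,0],0]]}}

```text
clock: 15.6
tool_pos: [0.571, 0.0766, 0.1032]
tcp_rot: [2.757, 1.503, 0.003]
contact_force: [-2.1, -1.9, 8.5]
opening: 0.01
```

```bash
python3 -c "
from h import *
s,R=st()"
```

```text
t 15.6 pos [0.571  0.0766 0.1032] yaw 57.19 zax [ 2.3e-03 -1.0e-04 -1.0e+00] q7 0.394 F [-2.06 -1.86  8.47] T [-0.309  0.312  0.002] open 0.01
```

Still free. I'll take small steps now and watch the moment.

Request:
{"method": "play_rows", "body": {"deltas": [[1,[0,0,0],1.5],[1,[0,0,0],1.5],[1,[0,0,0],0],[1,[0,0,0],0]]}}

```text
clock: 16.0
tool_pos: [0.5709, 0.0765, 0.1031]
tcp_rot: [2.796, 1.43, 0.003]
contact_force: [-1.8, -0.8, 9.4]
opening: 0.0106
```

```bash
python3 -c "
from h import *
s,R=st()"
```

```text
t 16.0 pos [0.5709 0.0765 0.1031] yaw 54.19 zax [ 2.1e-03 -2.0e-04 -1.0e+00] q7 0.353 F [-1.8  -0.79  9.36] T [-0.296  0.44   0.031] open 0.0106
```

Request:
{"method": "play_rows", "body": {"deltas": [[1,[0,0,0],1],[1,[0,0,0],1],[1,[0,0,0],0],[1,[0,0,0],0]]}}

```text
clock: 16.4
tool_pos: [0.5708, 0.0765, 0.1031]
tcp_rot: [2.82, 1.381, 0.003]
contact_force: [-1.0, -2.3, 9.1]
opening: 0.01
```

```bash
python3 -c "
from h import *
s,R=st()"
```

```text
t 16.4 pos [0.5708 0.0765 0.1031] yaw 52.19 zax [ 2.e-03 -3.e-04 -1.e+00] q7 0.326 F [-0.99 -2.27  9.11] T [-0.336  0.399  0.034] open 0.01
```

Request:
{"method": "play_rows", "body": {"deltas": [[1,[0,0,0],1],[1,[0,0,0],1],[1,[0,0,0],0],[1,[0,0,0],0]]}}

```text
clock: 16.8
tool_pos: [0.5707, 0.0763, 0.1031]
tcp_rot: [2.844, 1.332, 0.002]
contact_force: [-2.4, -2.2, 9.1]
opening: 0.0101
```

```bash
python3 -c "
from h import *
s,R=st()"
```

```text
t 16.8 pos [0.5707 0.0763 0.1031] yaw 50.2 zax [ 1.6e-03 -6.0e-04 -1.0e+00] q7 0.299 F [-2.43 -2.17  9.06] T [-0.319  0.487  0.05 ] open 0.0101
```

Request:
{"method": "play_rows", "body": {"deltas": [[1,[0,0,0],1],[1,[0,0,0],1],[1,[0,0,0],0],[1,[0,0,0],0]]}}

```text
clock: 17.2
tool_pos: [0.5705, 0.0761, 0.103]
tcp_rot: [2.867, 1.282, 0.001]
contact_force: [-3.2, -1.5, 9.0]
opening: 0.0103
```

```bash
python3 -c "
from h import *
s,R=st()"
```

```text
t 17.2 pos [0.5705 0.0761 0.103 ] yaw 48.19 zax [ 0.0011 -0.001  -1.    ] q7 0.271 F [-3.18 -1.45  9.02] T [-0.375  0.507  0.092] open 0.0103
```

Request:
{"method": "play_rows", "body": {"deltas": [[1,[0,0,0],1],[1,[0,0,0],0],[1,[0,0,0],0],[1,[0,0,0],0]]}}

```text
clock: 17.6
tool_pos: [0.5704, 0.076, 0.103]
tcp_rot: [2.878, 1.257, 0.001]
contact_force: [-3.0, -1.7, 9.3]
opening: 0.0105
```

```bash
python3 -c "
from h import *
s,R=st()"
```

```text
t 17.6 pos [0.5704 0.076  0.103 ] yaw 47.2 zax [ 9.0e-04 -1.2e-03 -1.0e+00] q7 0.258 F [-3.04 -1.67  9.31] T [-0.359  0.6    0.06 ] open 0.0105
```

Request:
{"method": "play_rows", "body": {"deltas": [[1,[0,0,0],1],[1,[0,0,0],0],[1,[0,0,0],0],[1,[0,0,0],0]]}}

```text
clock: 18.0
tool_pos: [0.5703, 0.0759, 0.103]
tcp_rot: [2.888, 1.232, 0.0]
contact_force: [-1.4, -1.9, 9.3]
opening: 0.0103
```

```bash
python3 -c "
from h import *
s,R=st()"
```

```text
t 18.0 pos [0.5703 0.0759 0.103 ] yaw 46.2 zax [ 7.0e-04 -1.4e-03 -1.0e+00] q7 0.244 F [-1.44 -1.91  9.32] T [-0.457  0.654  0.093] open 0.0103
```

Request:
{"method": "play_rows", "body": {"deltas": [[1,[0,0,0],1],[1,[0,0,0],1],[1,[0,0,0],0],[1,[0,0,0],0]]}}

```text
clock: 18.4
tool_pos: [0.5702, 0.0758, 0.1031]
tcp_rot: [2.909, 1.182, -0.0]
contact_force: [-3.0, -2.4, 9.6]
opening: 0.0104
```

```bash
python3 -c "
from h import *
s,R=st()"
```

```text
t 18.4 pos [0.5702 0.0758 0.1031] yaw 44.24 zax [ 5.0e-04 -1.7e-03 -1.0e+00] q7 0.217 F [-2.99 -2.4   9.61] T [-0.455  0.643  0.204] open 0.0104
```

Request:
{"method": "play_rows", "body": {"deltas": [[1,[0,0,0],1],[1,[0,0,0],0],[1,[0,0,0],0],[1,[0,0,0],0]]}}

```text
clock: 18.8
tool_pos: [0.5702, 0.0758, 0.1031]
tcp_rot: [2.919, 1.157, -0.0]
contact_force: [-3.0, -1.9, 9.0]
opening: 0.0106
```

```bash
python3 -c "
from h import *
s,R=st()"
```

```text
t 18.8 pos [0.5702 0.0758 0.1031] yaw 43.26 zax [ 5.0e-04 -1.8e-03 -1.0e+00] q7 0.204 F [-2.95 -1.91  8.99] T [-0.413  0.675  0.207] open 0.0106
```

The twist moment has jumped to 0.2 N m, so this is the firm stop. I'll let up while holding the twist.

Request:
{"method": "play_rows", "body": {"deltas": [[1,[0,0,-0.001],0],[1,[0,0,-0.001],0],[1,[0,0,-0.001],0],[1,[0,0,0],0],[1,[0,0,0],0]]}}

```text
clock: 19.3
tool_pos: [0.5699, 0.0758, 0.1042]
tcp_rot: [2.921, 1.156, -0.002]
contact_force: [1.1, -1.7, -5.1]
opening: 0.0104
```

Request:
{"method": "play_rows", "body": {"deltas": [[1,[0,0,-0.001],0],[1,[0,0,-0.001],0],[1,[0,0,0],0],[1,[0,0,0],0]]}}

```text
clock: 19.7
tool_pos: [0.5698, 0.076, 0.1069]
tcp_rot: [2.921, 1.156, -0.002]
contact_force: [0.2, -1.7, -7.5]
opening: 0.0104
```

```bash
python3 -c "
from h import *
s,R=st()"
```

```text
t 19.7 pos [0.5698 0.076  0.1069] yaw 43.17 zax [-1.1e-03 -8.0e-04 -1.0e+00] q7 0.207 F [ 0.16 -1.72 -7.48] T [-0.604 -0.241  0.289] open 0.0104
```

The carrier rose with the fingers by 3.9 mm, which fits the locking pocket. I'll relax the twist and pull, then check by feeling a slight counter-twist.

Request:
{"method": "play_rows", "body": {"deltas": [[1,[0,0,0.0004],-1.5],[1,[0,0,0],-1.5],[1,[0,0,0],0],[1,[0,0,0],0]]}}

```text
clock: 20.1
tool_pos: [0.57, 0.0761, 0.1071]
tcp_rot: [2.89, 1.231, -0.001]
contact_force: [-1.2, -2.9, 0.7]
opening: 0.0103
```

```bash
python3 -c "
from h import *
s,R=st()"
```

```text
t 20.1 pos [0.57   0.0761 0.1071] yaw 46.15 zax [-3.e-04 -5.e-04 -1.e+00] q7 0.248 F [-1.2  -2.86  0.65] T [-0.851  0.268  0.102] open 0.0103
```

Request:
{"method": "play_rows", "body": {"deltas": [[1,[0,0,0],-2],[1,[0,0,0],-2],[1,[0,0,0],0],[1,[0,0,0],0]]}}

```text
clock: 20.5
tool_pos: [0.5704, 0.0765, 0.107]
tcp_rot: [2.845, 1.332, 0.001]
contact_force: [-1.7, -3.2, 2.5]
opening: 0.0107
```

```bash
python3 -c "
from h import *
s,R=st()"
```

```text
t 20.5 pos [0.5704 0.0765 0.107 ] yaw 50.18 zax [ 5.e-04  2.e-04 -1.e+00] q7 0.302 F [-1.68 -3.19  2.5 ] T [-0.872  0.421  0.07 ] open 0.0107
```

There is free play and no spring load on the tool, so it sits in the pockets. I'll release, retreat and look.

Request:
{"method": "play_rows", "body": {"deltas": [[0.7,[0,0,0],0],[0.4,[0,0,0],0],[0.1,[0,0,0],0],[-0.1,[0,0,0],0],[-0.1,[0,0,0],0],[-0.1,[0,0,0],0],[-0.1,[0,0,-0.02],0],[-0.1,[0,0,-0.03],0],[-0.1,[0,0,-0.04],0],[-0.1,[0,0,-0.04],0]]}}

```text
clock: 21.5
tool_pos: [0.5698, 0.0765, 0.2377]
tcp_rot: [-2.844, -1.332, 0.001]
contact_force: [0.6, 0.3, -0.2]
opening: 0.0468
```

Request:
{"method": "play_rows", "body": {"deltas": [[-0.1,[-0.035,-0.03,-0.01],0],[-0.1,[-0.035,-0.03,-0.01],0],[-0.1,[-0.035,-0.03,-0.01],0],[-0.1,[0,0,0],0],[-0.1,[0,0,0],0],[-0.1,[0,0,0],0]]}}

```text
clock: 22.1
tool_pos: [0.4351, 0.0536, 0.2669]
tcp_rot: [-2.845, -1.332, -0.003]
contact_force: [0.1, -0.4, 0.4]
opening: 0.0468
```

```bash
python3 -c "
from h import *
from station import snapshot
s,R=st()
a=snapshot('scene'); cv2.imwrite('pics/fin_s.png',a)
S=12;u0,v0=345,105
o=cv2.convertScaleAbs(cv2.resize(a[v0:v0+65,u0:u0+65],None,fx=9,fy=9,interpolation=cv2.INTER_CUBIC),alpha=1.5)
for z in(.0997,.107):
  p=proj('scene',[.571,.0762,z]);q=(p-[u0,v0])*9;print(z,p,q)
cv2.imwrite('pics/fin.png',o)"
```

```text
t 22.1 pos [0.4351 0.0536 0.2669] yaw 50.15 zax [ 1.6e-03  8.0e-04 -1.0e+00] q7 0.462 F [ 0.14 -0.4   0.41] T [ 0.036 -0.019 -0.074] open 0.0468
0.0997 [363.2412853  155.42701861] [164.17156767 453.84316752]
0.107 [363.45305007 153.37632185] [166.07745062 435.38689669]
```

View pics/fin.png

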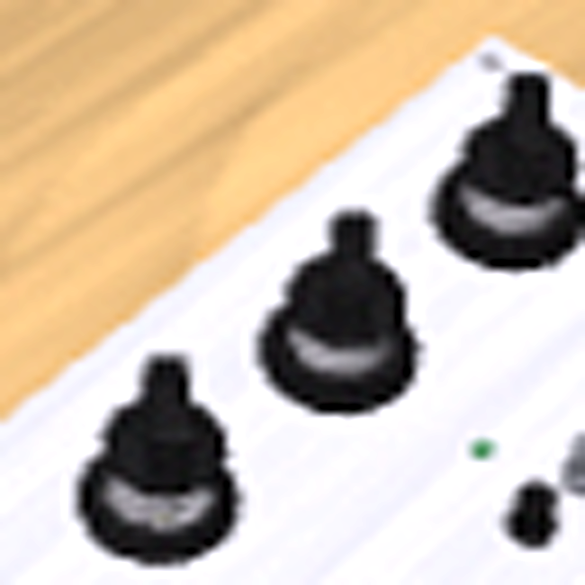

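The carrier stands like the two fitted ones (grip tops at crop (168,353), (354,210), (528,72)). The visible shell stripe looks a little taller on ours, so I'll compare heights numerically.

Run:
```python
from h import *
g=cv2.cvtColor(cv2.imread("pics/fin_s.png"),cv2.COLOR_BGR2GRAY).astype(float)
u0,v0=345,105
c0=np.array([.571,.0757]); d=np.array([np.cos(np.radians(94.2)),np.sin(np.radians(94.2))])*.075
for k,(gx,gt,bx,bt) in enumerate([(168,353,160,563),(354,210,340,413),(528,72,508,270)]):
    def edge(cols,v,up):
        r=[]
        for u in cols:
            p=np.interp(np.arange(v-4,v+4,.02),np.arange(400),g[:,u]); x=np.arange(v-4,v+4,.02)
            m=(p.min()+p.max())/2; i=np.where(np.diff(np.sign(p-m)))[0]; r.append(x[i[0] if up else i[-1]])
        return np.mean(r)
    ug=u0+gx/9; ub=u0+bx/9
    top=edge([int(ug-.5),int(ug+.5)],v0+gt/9,True); bot=edge([int(ub-1),int(ub),int(ub+1)],v0+bt/9,False)
    c=c0+k*d; a=proj("scene",[*c,.122]);b=proj("scene",[*c,.082]);e=proj("scene",[*c,.123])
    print(k,"top",top.round(2),"bot",bot.round(2),"diff",(bot-top).round(2),"scale px/mm z",(a-e)[1].round(3),"norm mm",((bot-top)/(a-e)[1]).round(2),"axis",a.round(2))
    col=int(round(u0+(bx+3)/9)); print(g[int(v0+gt/9)-2:int(v0+bt/9)+3,col].astype(int))
```

```text
0 top 144.01 bot 167.36 diff 23.35 scale px/mm z 0.29 norm mm 80.54 axis [363.74 149.19]
[173 179  99  22  17  16  23  20  22  21  21  26  14  17  13  14  16  14
  70  95  91  81  28  11  19  45 171 167]
1 top 128.03 bot 150.52 diff 22.48 scale px/mm z 0.295 norm mm 76.27 axis [384.38 132.49]
[173 175  99  18  15  16  21  18  20  21  21  16  18  14  14  16  20  39
 101 101  61  18  11  19   8 148 170]
2 top 112.58 bot 134.57 diff 21.99 scale px/mm z 0.299 norm mm 73.63 axis [403.83 116.74]
[172 177  48   7  15  16  18  20  21  23  15  13  18  16  16  20  19 110
 101  82  22  11  14   2 135 175 171]
```

Run:
```python
from h import *
c0=np.array([.571,.0757]); d=np.array([np.cos(np.radians(94.2)),np.sin(np.radians(94.2))])*.075
th=np.linspace(0,2*np.pi,400); obs=[23.35,22.48,21.99]
for k in range(3):
    c=c0+k*d; P=lambda xy,z:proj("scene",np.c_[xy+c,np.full(len(xy),z)])
    b=P(.0215*np.c_[np.cos(th),np.sin(th)],.083)[:,1].max()
    r=[]
    for yaw in(-30,-40,-50,-60):
        a=np.radians(yaw);R=np.array([[np.cos(a),-np.sin(a)],[np.sin(a),np.cos(a)]])
        t=P(np.array([[15,6],[-15,6],[-15,-6],[15,-6]])/1e3@R.T,.122); t=t[np.argsort(t[:,1])]
        r.append((b-t[:2,1].mean()).round(2))
    print(k,r,"obs",obs[k],"resid",np.round(obs[k]-np.array(r),2))
z=proj("scene",[[*c0,.122],[*c0,.123]]);print("px/mm",z[0]-z[1])
```

```text
0 [np.float64(22.45), np.float64(22.55), np.float64(22.5), np.float64(22.31)] obs 23.35 resid [0.9  0.8  0.85 1.04]
1 [np.float64(21.97), np.float64(22.06), np.float64(22.02), np.float64(21.85)] obs 22.48 resid [0.51 0.42 0.46 0.63]
2 [np.float64(21.51), np.float64(21.6), np.float64(21.56), np.float64(21.39)] obs 21.99 resid [0.48 0.39 0.43 0.6 ]
px/mm [-0.0298184   0.28990295]
```

The pixel comparison is ambiguous to about 1 mm. There is time to touch the grip top lightly with shut fingers; at 3.7 mm it should be at z ≈ 0.1217.

Request:
{"method": "play_rows", "body": {"deltas": [[1,[0.026,0.0224,0],0],[1,[0.026,0.0224,0],0],[1,[0.026,0.0224,0],0],[1,[0.026,0.0224,0.03],0],[1,[0,0,0.04],0],[1,[0,0,0.04],0],[1,[0,0,0.025],0],[1,[0,0,0],0],[1,[0,0,0],0],[1,[0,0,0],0]]}}

```text
clock: 23.15
tool_pos: [0.5709, 0.0767, 0.1332]
tcp_rot: [2.845, 1.332, 0.006]
contact_force: [-0.0, 0.4, 0.9]
opening: 0.0
```

Request:
{"method": "play_rows", "body": {"deltas": [[1,[0,0,0.002],0],[1,[0,0,0.0015],0],[1,[0,0,0],0],[1,[0,0,0],0]]}}

```text
clock: 23.55
tool_pos: [0.5693, 0.0759, 0.1285]
tcp_rot: [2.845, 1.332, 0.001]
contact_force: [-0.7, 0.1, -0.2]
opening: 0.0004
```

Request:
{"method": "play_rows", "body": {"deltas": [[1,[0,0,0.001],0],[1,[0,0,0],0],[1,[0,0,0],0]]}}

```text
clock: 23.85
tool_pos: [0.5692, 0.0759, 0.1271]
tcp_rot: [-2.845, -1.332, 0.0]
contact_force: [-0.0, -0.6, -0.2]
opening: 0.0
```

Request:
{"method": "play_rows", "body": {"deltas": [[1,[0,0,0.001],0],[1,[0,0,0],0],[1,[0,0,0.001],0],[1,[0,0,0],0],[1,[0,0,0],0]]}}

```text
clock: 24.35
tool_pos: [0.5692, 0.0759, 0.1251]
tcp_rot: [-2.845, -1.332, 0.0]
contact_force: [-0.3, 0.6, -0.3]
opening: -0.0001
```

Request:
{"method": "play_rows", "body": {"deltas": [[1,[0,0,0.001],0],[1,[0,0,0],0],[1,[0,0,0],0]]}}

```text
clock: 24.65
tool_pos: [0.5692, 0.0759, 0.1241]
tcp_rot: [-2.845, -1.332, 0.0]
contact_force: [0.8, 0.1, 0.5]
opening: -0.0
```

Request:
{"method": "play_rows", "body": {"deltas": [[1,[0,0,0.0005],0],[1,[0,0,0],0],[1,[0,0,0],0]]}}

```text
clock: 24.95
tool_pos: [0.5692, 0.076, 0.1236]
tcp_rot: [-2.845, -1.332, -0.0]
contact_force: [0.3, 0.6, -0.1]
opening: 0.0003
```

Request:
{"method": "play_rows", "body": {"deltas": [[1,[0,0,0.0005],0],[1,[0,0,0],0],[1,[0,0,0],0]]}}

```text
clock: 25.25
tool_pos: [0.5692, 0.0759, 0.1231]
tcp_rot: [-2.845, -1.332, 0.0]
contact_force: [-0.2, 0.0, 0.2]
opening: -0.0
```

Request:
{"method": "play_rows", "body": {"deltas": [[1,[0,0,0.0005],0],[1,[0,0,0],0],[1,[0,0,0],0]]}}

```text
clock: 25.55
tool_pos: [0.5692, 0.076, 0.1226]
tcp_rot: [-2.845, -1.332, -0.0]
contact_force: [0.9, -0.7, 0.7]
opening: 0.0002
```

Request:
{"method": "play_rows", "body": {"deltas": [[1,[0,0,0.0005],0],[1,[0,0,0],0],[1,[0,0,0],0]]}}

```text
clock: 25.85
tool_pos: [0.5693, 0.076, 0.1223]
tcp_rot: [2.845, 1.332, 0.0]
contact_force: [-0.7, -1.0, 1.5]
opening: -0.0001
```

Request:
{"method": "play_rows", "body": {"deltas": [[1,[0,0,0.0005],0],[1,[0,0,0],0],[1,[0,0,0],0]]}}

```text
clock: 26.15
tool_pos: [0.5694, 0.076, 0.1221]
tcp_rot: [2.845, 1.332, 0.001]
contact_force: [-1.2, -0.3, 5.3]
opening: -0.0
```

Contact came at z ≈ 0.1223, so the flange is about 4.3 mm above the rim: in the lock and inside the 2.6–5.2 mm band. I'll retreat and hand in.

Request:
{"method": "play_rows", "body": {"deltas": [[1,[0,0,-0.005],0],[1,[0,0,-0.03],0],[1,[0,0,-0.045],0],[1,[0,0,-0.045],0],[1,[0,0,0],0],[1,[0,0,0],0],[1,[0,0,0],0],[1,[0,0,0],0]]}}

```text
clock: 26.95
tool_pos: [0.5682, 0.0754, 0.2448]
tcp_rot: [-2.844, -1.332, 0.006]
contact_force: [0.1, -0.1, 0.5]
opening: -0.0002
```

```bash
python3 -c "
from h import *
from station import snapshot,bot
st(); a=snapshot('scene'); b=cv2.imread('pics/fin_s.png')
print('changed px on block/plug/board/screwdriver', [int((cv2.absdiff(a,cv2.imread('pics/scene0.png'))[r].max(2)>40).sum()) for r in (np.s_[195:225,225:260],np.s_[300:360,230:310],np.s_[225:310,355:445])])
print(bot.close_job())"
```

```text
t 26.95 pos [0.5682 0.0754 0.2448] yaw 50.17 zax [-3.8e-03 -7.0e-04 -1.0e+00] q7 0.4 F [ 0.11 -0.09  0.47] T [ 0.031 -0.052  0.017] open -0.0002
changed px on block/plug/board/screwdriver [0, 0, 0]
the job is handed in; nothing more can be done
None
```

The loaded carrier is fitted and locked in the open holder, and the job is handed in at about 27 s of the 72 s allowed. `close_job` gives no verdict, so the result rests on the checks below.

- **What was done:** I took the carrier from the spares block and felt for the mouth, which lay about 2 mm in +y of the camera estimate. Turning clockwise about 10° with light pressure dropped the pins into the slots. I pushed down against the spring at about 9 N and twisted clockwise until the moment rose to about 0.2 N m at the stop. Then I let it spring up, eased the twist back about 7° and opened the fingers. The tool-side forces I read stayed around 10 N.
- **Height check:** a light touch (about 5 N) on the grip top came at z ≈ 0.1223, which puts the flange about 4.3 mm above the rim. The nominal is 3.7 mm and the allowed band is 2.6 to 5.2 mm.
- **A check that disagreed:** comparing the carrier with the two fitted ones in the picture gave a height of about 5.3 mm, uncertain by roughly 1 mm. I trusted the touch instead.
- **Not measured directly:** centring and tilt. The last picture shows the carrier standing like its neighbours.
- **Other things:** the picture areas around the plug, screwdriver and circuit board showed no changed pixels. The gripper was about 12 cm above the carrier and touching nothing.

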